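Line up the finishing supplies by height

ROBOT

A 6-joint arm with a two-finger parallel gripper is mounted at the origin on a cart in front of the work surface, level with it; the furniture and walls round the work are solid. World frame = base frame: x ahead of the robot, y to its left, z up, the work surface at z = 0. Lengths are in mm, angles in rad, forces in N, time in s.
With the tool pointing down it reaches from about 275 to 850 mm from the base axis. Payload 19 kg.
Tool frame: the origin (TCP) lies between the finger pads; the fingertips stand 19 mm ahead of it and the grasp point (between the pads) is the TCP (manip.tcp_to_tips is the distance from the TCP to the fingertips, in mm); z points along the fingers, y is the line along which they close (so a half turn about z gives the same grasp; the last joint's range is limited). The gripper opens to 85 mm and grips with 20 to 120 N. Pads are 22 mm wide; open, the fingers measure 114 mm over their backs; the gripper's body (76 mm by 85 mm) begins 54 mm behind the grasp point. The pads swing forward as they close: fully open they stand 13 mm farther back than shut.
Start: joints at [-1.393, 0.15, 1.437, -0, 1.554, -0.134], TCP at [176.368, -547.254, 250.267] pointing down, gripper open.
Joint ranges: [-2.8, 2.8], [-0.68, 2.1], [0.12, 2.68], [-1.39, 4.53], [0.16, 2.79], [-2.81, 2.81]. Speed limits (rad/s): [1.89, 1.89, 2.22, 3.01, 3.01, 3.01].

INTERFACE

Orientations are given as a rotation vector (axis times angle).
In Python, from bench import read_state, cams, workorder, manip gives the robot as it stands.
- The arm moves only by the tool play_rows, never from a script. Its argument "steps" is a list of rows, each an object with "jaw": the closure, from 0 (fully open) to 1 (shut); "dp": the shift along the tool's x, y, z in m, a list of three; "rotation": the turn, a rotation vector about the tool's x, y, z in rad, a list of three. A call has 1 to 12 rows; each row is the pose to reach, as a shift and turn from the pose commanded when the call began, along the tool's axes at that moment; what a row does not reach only later rows make up. A row lasts 1/8 s, in which the tool goes at most 62.5 mm and 10.7 degrees, less where a joint would pass 70% of its speed; a pose out of reach is approached as far as the arm can. A call with a gripper value outside its range is refused whole. The fingers move at their own pace and stop on an object; "force" is the grip in N (left out, the last holds). Time passes only in rows, so rows that repeat a pose let the fingers close. It gives the time, the measured TCP pose, the force, the opening and the grip force at its end, in the units of the state.
- read_state(): the state, without advancing time (a new reading comes with each control period).
- cams.camera(name): name is "side" or "top" or "wrist"; returns the picture (400x640x3 uint8, blue, green, red); there is no depth.
- cams.camera_params(name): a dict with "fx", "fy", "cx", "cy" (pixels), "D" ([k1, k2, p1, p2, k3] as OpenCV has them; the pictures are not rectified), "xyz" and "rotation" of the camera in the world. Camera axes: x right, y up, looking along -z (the intrinsics and any distortion apply to the point x, -y, -z); pixel columns grow to the right and rows downward; lengths in mm; the calibration is good to about 2 mm. A picture is of the moment at which its call begins: read the wrist's pose just before it. camera_params takes no time and is no camera call; for the wrist camera it gives the pose at the moment of the call.
- workorder.sign_off(): hands the job in; it is judged then, once.
The state is a dict: "time": time; "qpos": joint angles; "joint_velocities": joint speeds; "joint_efforts": joint torques, N m; "ee_pos": TCP position; "ee_rot": TCP orientation; "contact_force": force on the tool from outside, world axes, zero at the start; "wrist_torque": the same for the moment, N m; "grip_width": opening from 0.0 (shut) to 1.0 (fully open); "gripper_force": force on a finger pad.
Only numpy, scipy, OpenCV 4.12 (cv2) and the standard library are available. Lean on these libraries where they do the work, as an engineer would, in place of code of your own. Each camera call takes 0.05 s, during which the arm holds its last target. There are 200 camera calls.

TASK

Stand the cork sanding block (flat, as it lies now), the pale thread spool, the dark thread spool and the dropper bottle on the four black pads of the wooden strip, one centred on each pad, in order of height: the lowest next to the rectangular red-and-white tin, so that a hand can still get at the tacks, and the tallest at the far end by the round open dark tin. Use the four that stand in the middle of the bench, not the similar ones back by the wall; leave them upright and let go.

Things in the scene. Friction and masses are not known exactly. Their poses are not given: they have to be found in the camera images.
- block: cork sanding block with a thin black sole, 37 x 74 mm (x, y) and 27 mm high, about 50 g, loose, lying on its sole. Origin: centre of its underside; x across the narrow side, y along its length, z up. Grip it across the 37 mm side. It may stand any way round on its pad and overhangs it a little lengthwise
- pale_spool: pale yellow-brown thread spool with wooden rims, 42 mm diameter, 48 mm high, about 50 g, loose, standing upright. Origin: centre of its underside, z up along its axis. The rims (bottom 7 mm, top 8 mm) are 42 mm across and may be gripped; between them the solid core is only about 21 mm across
- dark_spool: spool wound with black thread, pale rims, 38 mm diameter, 58 mm high, about 50 g, loose, standing upright. Origin: centre of its underside, z up along its axis. The rims (bottom 8 mm, top 8 mm) are 37 mm across and may be gripped; between them the solid core is only about 18 mm across. (A similar dark spool stands far back by the wall; it is not this one)
- dropper_bottle: small brown dropper bottle with a black rubber teat, 102 mm high, about 70 g, loose, standing upright. Origin: centre of its underside, z up along its axis. The round body is 32 mm across up to 70 mm height; above it the collar is 24 mm across up to 77 mm, then the teat 13 mm across. (A similar bottle stands far back by the wall; it is not this one.) Grip the body between 45 and 65 mm height
- pad_1: black rubber disc, 60 mm across, leftmost (greatest y) of the row of four as seen from the robot. Fixed. Origin: centre of its top face, 14 mm above the bench, z up. Pads are 70 mm apart centre to centre in a straight row on the pale wooden strip (292 x 85 mm, 12 mm thick, fixed to the bench); pads stand 2 mm proud of the strip
- pad_2: black rubber disc, 60 mm across, second from the left of the row of four as seen from the robot. Fixed. Origin: centre of its top face, 14 mm above the bench, z up. Pads are 70 mm apart centre to centre in a straight row on the pale wooden strip (292 x 85 mm, 12 mm thick, fixed to the bench); pads stand 2 mm proud of the strip
- pad_3: black rubber disc, 60 mm across, third from the left of the row of four as seen from the robot. Fixed. Origin: centre of its top face, 14 mm above the bench, z up. Pads are 70 mm apart centre to centre in a straight row on the pale wooden strip (292 x 85 mm, 12 mm thick, fixed to the bench); pads stand 2 mm proud of the strip
- pad_4: black rubber disc, 60 mm across, rightmost (smallest y) of the row of four as seen from the robot. Fixed. Origin: centre of its top face, 14 mm above the bench, z up. Pads are 70 mm apart centre to centre in a straight row on the pale wooden strip (292 x 85 mm, 12 mm thick, fixed to the bench); pads stand 2 mm proud of the strip
- red_tin: closed flat rectangular tin with red sides and a white lid with a red picture, 88 x 119 mm and 33 mm high, fixed to the bench. It stands just off one end of the wooden strip, the left or the right, about 0.10 m from the centre of the nearest pad; off the other end stands a fixed round open dark tin, 88 mm across and 45 mm high. Origin: under its middle, on the bench, z up
There are look-alikes about, which are no part of the job. What is shaped like the dropper_bottle but pink is not meant. Leave any pink look-alike of the pale_spool alone.

How it is judged:
By the outcome, as a careful person would: the job done as asked, in the order asked, and still so for the second after the job is handed in, with the robot touching nothing.
It also fails if it takes over 90 s, if anything falls off the work surface, if the arm or the gripper's body presses on something with over 40 N, if the wrist force passes 120 N, or if a joint passes its speed limit or range.

## Working session

There is one attempt and no reset: what is moved stays moved. The work goes in short steps, Python scripts to look and compute and a tool call to move; the robot and the scene stay as the last step left them, time stands still between calls to the robot, and variables do not carry over. Pictures are saved under pics/ and viewed, at most 14 in all, crops included, and the job is handed in when it is done.

Besides the shell and the picture viewer there is one more tool, called after ">>>" by a JSON object that holds its "api" and its "payload". play_rows: Moves the arm, as the interface text tells. Its arguments: {"type":"object","properties":{"steps":{"type":"array"},"force":{"type":"number"}},"required":["steps"]}

```bash
ls; mkdir -p pics; cat > h.py <<'E'
import numpy as np,cv2
from scipy.spatial.transform import Rotation as R
from bench import read_state,cams,workorder,manip
def cam(n):
    p=cams.camera_params(n)
    r=np.array(p["rotation"],float)
    M=r if r.shape==(3,3) else R.from_rotvec(r).as_matrix()
    K=np.array([[p["fx"],0,p["cx"]],[0,p["fy"],p["cy"]],[0,0,1]])
    return K,np.array(p["D"],float),M,np.array(p["xyz"],float)
def ray(c,uv):
    K,D,M,o=c
    u=cv2.undistortPoints(np.array(uv,float).reshape(-1,1,2),K,D).reshape(-1,2)
    d=np.c_[u[:,0],-u[:,1],-np.ones(len(u))]@M.T
    return o,d
def onz(c,uv,z):
    o,d=ray(c,uv); return o+d*((z-o[2])/d[:,2])[:,None]
def proj(c,X):
    K,D,M,o=c
    q=(np.array(X,float).reshape(-1,3)-o)@M
    return cv2.projectPoints(q*[1,-1,-1],np.zeros(3),np.zeros(3),K,D)[0].reshape(-1,2)
E
python3 - <<'E'
from h import *
for n in("top","side","wrist"):
    print(n,cams.camera_params(n)); cv2.imwrite(f"pics/{n}0.png",cams.camera(n))
print(read_state(),manip.tcp_to_tips)
E
```

```text
pics
top {'fx': 388.15371248475856, 'fy': 388.15371248475856, 'cx': 314.11292624004756, 'cy': 199.10831421115347, 'D': array([-0.04081508,  0.        ,  0.        ,  0.        ,  0.        ]), 'xyz': array([ 452.18205045,  174.07614908, 1007.21263178]), 'rotation': array([ 0.05169716, -0.10303927, -1.58331244])}
side {'fx': 486.09794673678175, 'fy': 486.09794673678175, 'cx': 321.7765851765441, 'cy': 188.50058829429875, 'D': array([-0.0907186,  0.       ,  0.       ,  0.       ,  0.       ]), 'xyz': array([ 413.33010989, 1112.29994003,  586.91171496]), 'rotation': array([ 0.1278831 , -1.53360977, -2.62103655])}
wrist {'fx': 294.7283411234084, 'fy': 294.7283411234084, 'cx': 323.88978870459016, 'cy': 198.63597529106968, 'D': array([-0.04172406,  0.        ,  0.        ,  0.        ,  0.        ]), 'xyz': array([ 248.13826687, -524.59160998,  374.0810927 ]), 'rotation': array([-0.25984704,  0.19226739, -1.24882885])}
{'time': 0.15, 'qpos': array([-1.39299804e+00,  1.50837933e-01,  1.43783821e+00,  1.13566407e-05,
        1.55379795e+00, -1.34011217e-01]), 'joint_velocities': array([ 0.00216721, -0.00311303, -0.00083044,  0.00059639, -0.00118377,
       -0.00032334]), 'joint_efforts': array([ 2.48442797e-03, -7.13376260e+01, -5.71043658e+01, -1.08236079e-04,
        7.06409948e-03,  2.83685949e-05]), 'ee_pos': array([ 176.34841858, -547.11795766,  249.85578318]), 'ee_rot': array([-3.10261896e+00, -4.87670298e-01,  1.24749791e-05]), 'contact_force': array([ 0.79687716, -0.33366109, -0.09854258]), 'wrist_torque': array([ 0.01952168, -0.00899341, -0.04116982]), 'gripper_force': 0.0, 'grip_width': 1.0023891155930789} 19.0
```

View pics/top0.png

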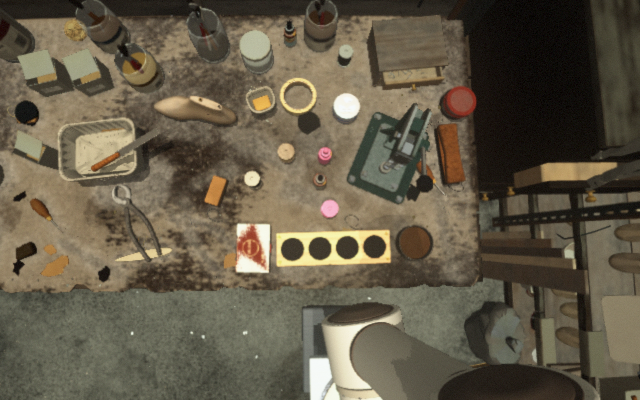

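View pics/side0.png

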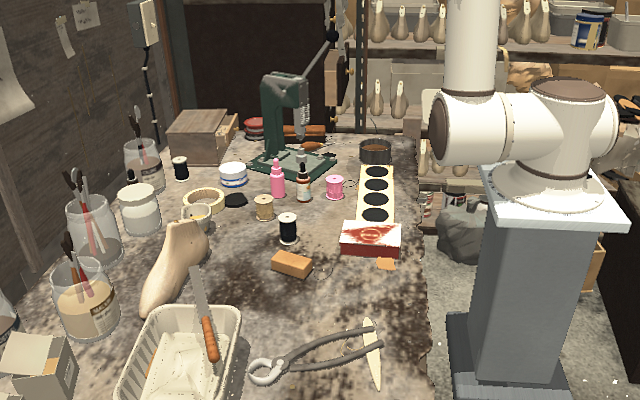

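The top view shows the red tin left of the strip (253,248), the dark round tin right (414,242) and the pads at (292..374, 248). So the order from pad_1 to pad_4 is block, pale, dark, bottle.

Candidates in the top view:
- **Bottle:** brown (320,181) and pink (325,156). The one by the wall is at (290,32).
- **Pale spool:** (286,152); pink (330,209).
- **Dark spool:** (252,179); the one by the wall is at (345,53).
- **Block:** (216,191).

The non-pink ones in the middle fit the description. I'll confirm them in an enlarged crop.

```bash
python3 - <<'E'
from h import *
t=cv2.imread("pics/top0.png");s=cv2.imread("pics/side0.png")
a=cv2.resize(t[135:275,195:395],(800,560),interpolation=cv2.INTER_CUBIC)
cv2.imwrite("pics/crop_t.png",a)
cv2.imwrite("pics/crop_s.png",cv2.resize(s[130:290,220:420],(750,600),interpolation=cv2.INTER_CUBIC))
c=cam("top")
# pads
g=cv2.cvtColor(t,cv2.COLOR_BGR2GRAY)
m=np.zeros_like(g);m[233:265,279:390]=(g[233:265,279:390]<70)*255
for k in cv2.findContours(m,0,2)[0]:
    M=cv2.moments(k)
    if M["m00"]>100:
        uv=[M["m10"]/M["m00"],M["m01"]/M["m00"]];print("pad",np.round(uv,1),onz(c,uv,14).round(1),cv2.minEnclosingCircle(k)[1])
for n,uv,z in [("block",(216,191),27),("pale",(286,152),48),("dark",(252,178),58),("bot",(320,180),102)]:
    X=onz(c,uv,z)[0];print(n,X.round(0),proj(cam("side"),X*[1,1,.5]).round(0))
E
```

```text
pad [291.9 248.9] [[423.7 199.2  14. ]] 10.548795700073242
pad [319.5 248. ] [[424.8 129.1  14. ]] 10.547611236572266
pad [346.8 247.1] [[425.9  59.3  14. ]] 10.442459106445312
pad [374.1 246.2] [[427.  -10.8  14. ]] 10.611342430114746
block [572. 389.  27.] [[295. 262.]]
pale [666. 211.  48.] [[267. 207.]]
dark [600. 295.  58.] [[290. 227.]]
bot [586. 129. 102.] [[308. 180.]]
```

View pics/crop_t.png

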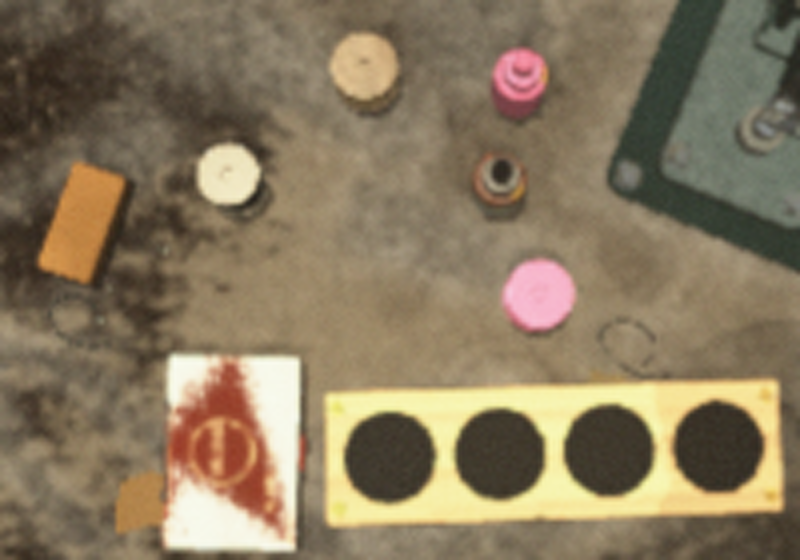

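View pics/crop_s.png

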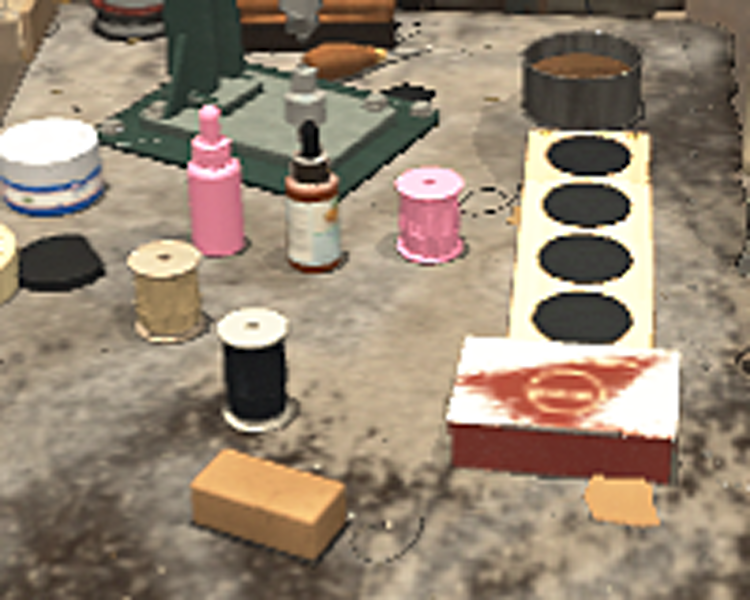

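The crops confirm it: block at top (216,191), dark spool with white rims (252,178), pale spool (286,151) and brown bottle (320,180). The pink bottle and pink spool are separate. Next I'll triangulate the tops and get the block's yaw.

```bash
python3 - <<'E'
from h import *
ct,cs=cam("top"),cam("side")
T=lambda x,y:(195+(x+.5)/4-.5,135+(y+.5)/4-.5)
S=lambda x,y:(220+(x+.5)/3.75-.5,130+(y+.5)/3.75-.5)
def tri(a,b):
    o1,d1=ray(ct,a);o2,d2=ray(cs,b);A=np.c_[d1[0],-d2[0]]
    k=np.linalg.lstsq(A,o2-o1,rcond=None)[0];p=o1+k[0]*d1[0];q=o2+k[1]*d2[0];return (p+q)/2,np.linalg.norm(p-q)
for n,a,b,z in [("pale",(364,65),(164,256),48),("dark",(228,174),(254,326),58),("bot",(502,173),(309,124),102)]:
    X,e=tri(T(*a),S(*b));print(n,X.round(1),e.round(1),onz(ct,T(*a),z).round(1),onz(cs,S(*b),z).round(1))
t=cv2.imread("pics/top0.png");h=cv2.cvtColor(t,cv2.COLOR_BGR2HSV)
m=cv2.inRange(h,(5,120,60),(20,255,255));m[:170]=0;m[212:]=0;m[:,:200]=0;m[:,235:]=0
k=max(cv2.findContours(m,0,2)[0],key=cv2.contourArea);r=cv2.minAreaRect(k);print(r)
b=onz(ct,cv2.boxPoints(r),27);print(b.round(1),b.mean(0).round(1),np.linalg.norm(np.diff(b,axis=0),axis=1).round(1))
for a in [(216,302),(192,484),(346,490),(312,557),(225,450),(195,488)]: print(onz(cs,S(*a),27).round(0))
s=read_state();M=R.from_rotvec(s["ee_rot"]).as_matrix();print(M.round(3))
c=cam("wrist");print((c[2].T@M).round(2),M.T@(c[3]-s["ee_pos"]))
E
```

```text
pale [671.5 212.   46.7] 3.8 [[669.2 211.7  48. ]] [[672.9 213.8  48. ]]
dark [601.1 295.9  55.7] 2.6 [[599.5 295.4  58. ]] [[601.7 299.2  58. ]]
bot [595.5 128.8  95.7] 6.1 [[591.4 128.8 102. ]] [[596.3 141.  102. ]]
((214.9683380126953, 190.48867797851562), (16.009611129760742, 29.59760093688965), 19.653823852539062)
[[545.5 423.2  27. ]
 [616.4 398.9  27. ]
 [602.1 360.6  27. ]
 [531.4 385.1  27. ]] [573.9 391.9  27. ] [74.9 40.9 74.8]
[[640. 228.  27.]]
[[616. 400.  27.]]
[[538. 397.  27.]]
[[546. 450.  27.]]
[[605. 370.  27.]]
[[613. 403.  27.]]
[[ 0.952  0.307 -0.   ]
 [ 0.307 -0.952  0.001]
 [ 0.    -0.001 -1.   ]]
[[-0.    1.    0.  ]
 [ 0.95 -0.    0.3 ]
 [ 0.3   0.   -0.95]] [  75.25345983    0.48557261 -124.29406632]
```

All heights check out against the given sizes (47/48, 56/58, 96/102), and the block measures 75x41 with a yaw of -0.33. Moving to hover above the block.

>>> {"api": "play_rows", "payload": {"steps": [{"jaw":0,"dp":[0.06,-0.07,0],"rotation":[0,0,0.05]},{"jaw":0,"dp":[0.667,-0.772,0.02],"rotation":[0,0,0.2]},{"jaw":0,"dp":[0.667,-0.772,0.02],"rotation":[0,0,0.3]},{"jaw":0,"dp":[0.667,-0.772,0.02],"rotation":[0,0,0.45]},{"jaw":0,"dp":[0.667,-0.772,0.02],"rotation":[0,0,0.644]},{"jaw":0,"dp":[0.667,-0.772,0.02],"rotation":[0,0,0.644]},{"jaw":0,"dp":[0.667,-0.772,0.02],"rotation":[0,0,0.644]},{"jaw":0,"dp":[0.667,-0.772,0.02],"rotation":[0,0,0.644]},{"jaw":0,"dp":[0.667,-0.772,0.02],"rotation":[0,0,0.644]},{"jaw":0,"dp":[0.667,-0.772,0.02],"rotation":[0,0,0.644]},{"jaw":0,"dp":[0.667,-0.772,0.02],"rotation":[0,0,0.644]},{"jaw":0,"dp":[0.667,-0.772,0.02],"rotation":[0,0,0.644]}]}}

```text
time: 1.65
ee_pos: [465.1, 135.0, 236.3]
ee_rot: [-3.098, 0.519, -0.001]
contact_force: [1.8, -1.1, -0.0]
grip_width: 0.995
gripper_force: 0.0
```

```bash
cat >> h.py <<'E'
def go(x,y,z,yaw):
    s=read_state();m=R.from_rotvec(s["ee_rot"]);M=m.as_matrix()
    G=np.array([[np.cos(yaw),np.sin(yaw),0],[np.sin(yaw),-np.cos(yaw),0],[0,0,-1]])
    print("to",(x,y,z),"dp",(M.T@(np.array([x,y,z])-s["ee_pos"])/1000).round(4),"rot",R.from_matrix(M.T@G).as_rotvec().round(3))
def st():
    s=read_state();M=R.from_rotvec(s["ee_rot"]).as_matrix()
    print(round(s["time"],2),s["ee_pos"].round(1),"yaw",round(np.arctan2(M[1,0],M[0,0]),3),"F",s["contact_force"].round(1),"grip",round(s["grip_width"],3),round(s["gripper_force"],1))
E
python3 - <<'E'
from h import *
st();go(574,392,170,-.332);print(read_state()["qpos"].round(2))
E
```

```text
1.65 [465.1 135.  236.3] yaw -0.332 F [ 1.8 -1.1 -0. ] grip 0.995 0.0
to (574, 392, 170) dp [ 0.0193 -0.2784  0.0663] rot [-0. -0.  0.]
[ 0.12 -0.04  1.66 -0.    1.51  2.03]
```

>>> {"api": "play_rows", "payload": {"steps": [{"jaw":0,"dp":[0.019,-0.278,0.066],"rotation":[0,0,0]},{"jaw":0,"dp":[0.019,-0.278,0.066],"rotation":[0,0,0]},{"jaw":0,"dp":[0.019,-0.278,0.066],"rotation":[0,0,0]},{"jaw":0,"dp":[0.019,-0.278,0.066],"rotation":[0,0,0]},{"jaw":0,"dp":[0.019,-0.278,0.066],"rotation":[0,0,0]},{"jaw":0,"dp":[0.019,-0.278,0.066],"rotation":[0,0,0]},{"jaw":0,"dp":[0.019,-0.278,0.066],"rotation":[0,0,0]},{"jaw":0,"dp":[0.019,-0.278,0.066],"rotation":[0,0,0]}]}}

```text
time: 2.65
ee_pos: [573.4, 388.5, 170.9]
ee_rot: [-3.098, 0.521, -0.001]
contact_force: [0.3, 0.1, 0.0]
grip_width: 1.0
gripper_force: 0.0
```

```bash
python3 - <<'E'
from h import *
st();c=cam("wrist");w=cams.camera("wrist");cv2.imwrite("pics/w1.png",w)
h=cv2.cvtColor(w,cv2.COLOR_BGR2HSV)
m=cv2.inRange(h,(5,110,60),(20,255,255))
for k in cv2.findContours(m,0,2)[0]:
    if cv2.contourArea(k)>400:
        r=cv2.minAreaRect(k);b=onz(c,cv2.boxPoints(r),27);print(np.round(r[0],0),b.round(1).tolist(),b.mean(0).round(1))
print("exp",proj(c,[[574,392,27]]))
E
```

```text
2.65 [573.4 388.5 170.9] yaw -0.333 F [0.3 0.1 0. ] grip 1.0 0.0
[398. 309.] [[432.3, 375.7, 27.0], [438.7, 339.5, 27.0], [406.7, 335.6, 27.0], [399.4, 372.8, 27.0]] [419.3 355.9  27. ]
[ 10. 227.] [[626.0, 757.4, 27.0], [672.9, 682.8, 27.0], [658.8, 668.0, 27.0], [610.6, 741.4, 27.0]] [642.1 712.4  27. ]
[319. 186.] [[617.1, 395.7, 27.0], [605.8, 363.1, 27.0], [536.3, 386.1, 27.0], [548.5, 421.3, 27.0]] [576.9 391.6  27. ]
exp [[319.58680226 190.92955669]]
```

View pics/w1.png

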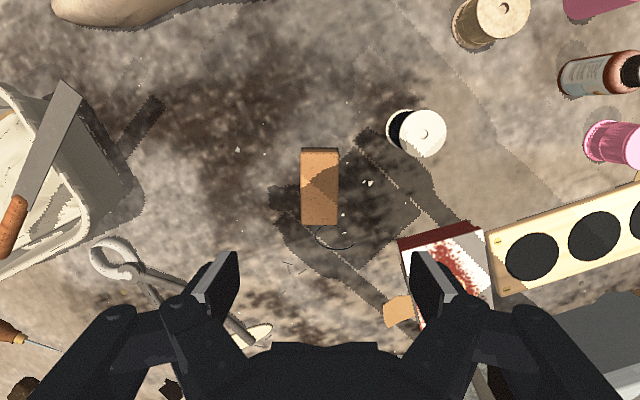

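The block is at (319,186), between the fingers and aligned. Descending in steps and checking the pose.

>>> {"api": "play_rows", "payload": {"steps": [{"jaw":0,"dp":[0.002,-0.001,0.05],"rotation":[0,0,0]},{"jaw":0,"dp":[0.002,-0.001,0.08],"rotation":[0,0,0]},{"jaw":0,"dp":[0.002,-0.001,0.08],"rotation":[0,0,0]},{"jaw":0,"dp":[0.002,-0.001,0.08],"rotation":[0,0,0]}]}}

```text
time: 3.2
ee_pos: [576.2, 389.7, 92.3]
ee_rot: [-3.097, 0.52, -0.003]
contact_force: [0.6, 0.6, 0.1]
grip_width: 1.003
gripper_force: 0.0
```

```bash
python3 - <<'E'
from h import *
st();go(575.5,391.5,24,-.335)
E
```

```text
3.2 [576.2 389.7  92.3] yaw -0.332 F [0.6 0.6 0.1] grip 1.003 0.0
to (575.5, 391.5, 24) dp [-0.0013 -0.0014  0.0683] rot [-0.002 -0.001  0.003]
```

>>> {"api": "play_rows", "payload": {"steps": [{"jaw":0,"dp":[-0.001,-0.001,0.04],"rotation":[0,0,0]},{"jaw":0,"dp":[-0.001,-0.001,0.066],"rotation":[0,0,0]},{"jaw":0,"dp":[-0.001,-0.001,0.066],"rotation":[0,0,0]},{"jaw":0.3,"dp":[-0.001,-0.001,0.066],"rotation":[0,0,0]},{"jaw":0.6,"dp":[-0.001,-0.001,0.066],"rotation":[0,0,0]},{"jaw":0.8,"dp":[-0.001,-0.001,0.066],"rotation":[0,0,0]},{"jaw":0.8,"dp":[-0.001,-0.001,0.066],"rotation":[0,0,0]},{"jaw":0.8,"dp":[-0.001,-0.001,0.066],"rotation":[0,0,0]}], "force": 30}}

```text
time: 4.2
ee_pos: [575.4, 391.2, 25.6]
ee_rot: [-3.097, 0.519, -0.002]
contact_force: [-1.0, -0.4, 6.8]
grip_width: 0.43
gripper_force: 30.3
```

```bash
python3 - <<'E'
from h import *
st();print(read_state()["grip_width"]*85);go(575,391,100,-.335)
E
```

```text
4.2 [575.4 391.2  25.6] yaw -0.332 F [-1.  -0.4  6.8] grip 0.43 30.3
36.54040218101482
to (575, 391, 100) dp [-0.0002  0.0002 -0.0744] rot [-0.001 -0.001  0.003]
```

Gripped at 36.5 mm, which matches 37. Lifting and carrying over pad_1.

>>> {"api": "play_rows", "payload": {"steps": [{"jaw":0.8,"dp":[0,0,-0.05],"rotation":[0,0,0]},{"jaw":0.8,"dp":[0,0,-0.1],"rotation":[0,0,0]},{"jaw":0.8,"dp":[-0.02,0.055,-0.124],"rotation":[0,0,-0.1]},{"jaw":0.8,"dp":[-0.04,0.11,-0.124],"rotation":[0,0,-0.2]},{"jaw":0.8,"dp":[-0.06,0.165,-0.124],"rotation":[0,0,-0.3]},{"jaw":0.8,"dp":[-0.08,0.215,-0.124],"rotation":[0,0,-0.348]},{"jaw":0.8,"dp":[-0.08,0.231,-0.124],"rotation":[0,0,-0.348]},{"jaw":0.8,"dp":[-0.08,0.231,-0.124],"rotation":[0,0,-0.348]},{"jaw":0.8,"dp":[-0.08,0.231,-0.124],"rotation":[0,0,-0.348]},{"jaw":0.8,"dp":[-0.08,0.231,-0.124],"rotation":[0,0,-0.348]}]}}

```text
time: 5.45
ee_pos: [424.4, 199.2, 148.1]
ee_rot: [-3.141, -0.026, 0.001]
contact_force: [1.1, 0.6, -0.8]
grip_width: 0.429
gripper_force: 30.7
```

```bash
python3 - <<'E'
from h import *
st();c=cam("wrist");w=cams.camera("wrist");cv2.imwrite("pics/w2.png",w)
print("pads exp",proj(c,[[423.7,199.2,14],[424.8,129.1,14],[425.9,59.3,14],[427,-10.8,14]]).round(0).tolist())
g=cv2.cvtColor(w,cv2.COLOR_BGR2GRAY);m=(g<75).astype(np.uint8)*255
for k in cv2.findContours(m,0,2)[0]:
    if cv2.contourArea(k)>600:
        (u,v),r,_=cv2.fitEllipse(k);p=onz(c,k.reshape(-1,2),14);q,rad=cv2.minEnclosingCircle(p[:,:2].astype(np.float32));print(round(u),round(v),np.round(q,1),round(rad,1))
E
```

```text
5.45 [424.4 199.2 148.1] yaw 0.016 F [ 1.1  0.6 -0.8] grip 0.429 30.7
pads exp [[323.0, 194.0], [400.0, 194.0], [475.0, 194.0], [548.0, 194.0]]
64 241 [346.1 465.8] 78.0
547 193 [427.3 -10.6] 29.9
475 193 [426.1  59.2] 29.7
400 193 [424.8 128.9] 30.0
325 185 [418.3 198.6] 35.2
618 195 [429.7 -95.7] 49.2
358 365 [203.9 199. ] 371.5
137 68 [528.7 358.4] 26.1
553 -4 [560.   -9.8] 64.7
74 27 [568.7 394.9] 74.0
```

View pics/w2.png

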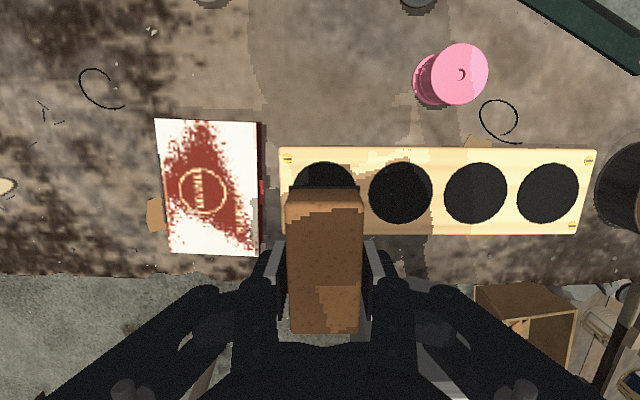

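The wrist view gives pads 2–4 within 0.5 mm of the top view. The block hangs square, its top face spanning rows ~204 to 333. I'll check its centring lengthwise.

```bash
python3 - <<'E'
from h import *
c=cam("wrist");w=cv2.imread("pics/w2.png");h=cv2.cvtColor(w,cv2.COLOR_BGR2HSV)
print(h[180:220:2,325].tolist());print(h[322:342:2,325].tolist())
for a in [(325,188),(325,200),(325,204),(325,208),(325,333)]: print(a,onz(c,a,149.5).round(1),onz(c,a,122.5).round(1))
go(423.6,198.9,41,.016)
E
```

```text
[[140, 28, 27], [60, 39, 33], [170, 59, 26], [165, 26, 39], [0, 35, 44], [14, 137, 78], [17, 139, 77], [14, 129, 87], [15, 125, 88], [12, 129, 101], [13, 130, 86], [15, 127, 130], [14, 129, 158], [14, 128, 169], [15, 136, 178], [14, 125, 190], [14, 123, 112], [14, 139, 99], [15, 129, 101], [14, 125, 106]]
[[14, 153, 90], [13, 126, 95], [17, 136, 92], [14, 118, 99], [14, 130, 98], [14, 133, 102], [41, 26, 79], [24, 42, 97], [28, 32, 96], [28, 32, 95]]
(325, 188) [[466.1 198.8 149.5]] [[458.8 198.6 122.5]]
(325, 200) [[460.7 198.7 149.5]] [[452.1 198.5 122.5]]
(325, 204) [[458.9 198.7 149.5]] [[449.9 198.5 122.5]]
(325, 208) [[457.  198.7 149.5]] [[447.6 198.4 122.5]]
(325, 333) [[388.9 197.5 149.5]] [[364.5 197.  122.5]]
to (423.6, 198.9, 41) dp [-0.0006  0.0002  0.107 ] rot [-0.     0.001  0.   ]
```

Block is centred on the TCP within 1 mm. Lowering, letting go with a small opening, and rising.

>>> {"api": "play_rows", "payload": {"steps": [{"jaw":0.8,"dp":[-0.001,0,0.055],"rotation":[0,0,0]},{"jaw":0.8,"dp":[-0.001,0,0.09],"rotation":[0,0,0]},{"jaw":0.8,"dp":[-0.001,0,0.104],"rotation":[0,0,0]},{"jaw":0.8,"dp":[-0.001,0,0.108],"rotation":[0,0,0]},{"jaw":0.8,"dp":[-0.001,0,0.108],"rotation":[0,0,0]},{"jaw":0.8,"dp":[-0.001,0,0.108],"rotation":[0,0,0]}]}}

```text
time: 6.25
ee_pos: [423.6, 198.8, 41.3]
ee_rot: [-3.141, -0.025, -0.003]
contact_force: [-0.5, 0.3, -0.6]
grip_width: 0.432
gripper_force: 30.7
```

>>> {"api": "play_rows", "payload": {"steps": [{"jaw":0.45,"dp":[0,0,0],"rotation":[0,0,0]},{"jaw":0.4,"dp":[0,0,0],"rotation":[0,0,0]},{"jaw":0.38,"dp":[0,0,0],"rotation":[0,0,0]},{"jaw":0.38,"dp":[0,0,-0.03],"rotation":[0,0,0]},{"jaw":0.38,"dp":[0,0,-0.08],"rotation":[0,0,0]},{"jaw":0.38,"dp":[0,0,-0.1],"rotation":[0,0,0]},{"jaw":0,"dp":[0,0,-0.12],"rotation":[0,0,0]},{"jaw":0,"dp":[0,0,-0.12],"rotation":[0,0,0]}]}}

```text
time: 7.25
ee_pos: [423.5, 198.8, 161.4]
ee_rot: [-3.141, -0.025, -0.004]
contact_force: [1.1, -0.6, -0.5]
grip_width: 0.997
gripper_force: 0.0
```

```bash
python3 - <<'E'
from h import *
st();c=cam("wrist");w=cams.camera("wrist");cv2.imwrite("pics/w3.png",w)
h=cv2.cvtColor(w,cv2.COLOR_BGR2HSV)
m=cv2.inRange(h,(5,110,60),(20,255,255))
e=proj(c,[[423.6,198.9,41]])[0];print(e)
for k in cv2.findContours(m,0,2)[0]:
    if cv2.pointPolygonTest(k,tuple(map(float,e)),True)>-5:
        r=cv2.minAreaRect(k);b=onz(c,cv2.boxPoints(r),41);print(np.round(r[0],0),b.round(1).tolist(),b.mean(0).round(1))
go(670,212,150,.016);go(600.5,297,150,.016)
E
```

```text
7.25 [423.5 198.8 161.4] yaw 0.016 F [ 1.1 -0.6 -0.5] grip 0.997 0.0
[323.33255134 197.69328775]
[324. 194.] [[461.3, 216.4, 41.0], [461.9, 181.4, 41.0], [388.6, 178.8, 41.0], [388.0, 216.8, 41.0]] [425.  198.3  41. ]
to (670, 212, 150) dp [ 0.2471 -0.0095  0.0105] rot [-0.    -0.001 -0.   ]
to (600.5, 297, 150) dp [ 0.1789 -0.0956  0.0104] rot [-0.    -0.001 -0.   ]
```

Block sits at (425,198) against pad (423.6,199). Next, the pale spool.

>>> {"api": "play_rows", "payload": {"steps": [{"jaw":0,"dp":[0.055,-0.002,0],"rotation":[0,0,0]},{"jaw":0,"dp":[0.115,-0.004,0],"rotation":[0,0,0]},{"jaw":0,"dp":[0.175,-0.006,0],"rotation":[0,0,0]},{"jaw":0,"dp":[0.235,-0.01,0.01],"rotation":[0,0,0]},{"jaw":0,"dp":[0.247,-0.01,0.01],"rotation":[0,0,0]},{"jaw":0,"dp":[0.247,-0.01,0.01],"rotation":[0,0,0]},{"jaw":0,"dp":[0.247,-0.01,0.01],"rotation":[0,0,0]}]}}

```text
time: 8.18
ee_pos: [668.7, 212.6, 150.5]
ee_rot: [-3.141, -0.025, 0.0]
contact_force: [-0.1, -0.0, 0.0]
grip_width: 1.0
gripper_force: 0.0
```

```bash
python3 - <<'E'
from h import *
st();c=cam("wrist");w=cams.camera("wrist");cv2.imwrite("pics/w4.png",w)
print("exp",proj(c,[[670,212,48],[670,212,0],[601,296,58]]).round(0).tolist())
E
```

```text
8.18 [668.7 212.6 150.5] yaw 0.016 F [-0.1 -0.   0. ] grip 1.0 0.0
exp [[324.0, 202.0], [324.0, 187.0], [224.0, 281.0]]
```

View pics/w4.png

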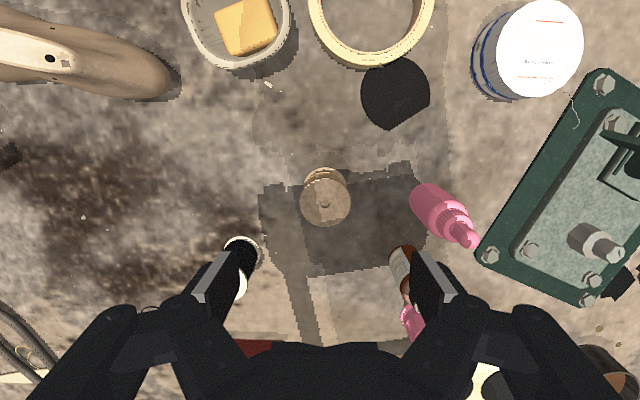

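The pale spool's top is at (325,202), within 1 px of the prediction, with the fingers clear of the pink and brown bottles. Descending and gripping its top rim.

>>> {"api": "play_rows", "payload": {"steps": [{"jaw":0.1,"dp":[0.001,0.001,0.05],"rotation":[0,0,0]},{"jaw":0.1,"dp":[0.001,0.001,0.09],"rotation":[0,0,0]},{"jaw":0.1,"dp":[0.001,0.001,0.11],"rotation":[0,0,0]},{"jaw":0.1,"dp":[0.001,0.001,0.11],"rotation":[0,0,0]},{"jaw":0.1,"dp":[0.001,0.001,0.11],"rotation":[0,0,0]},{"jaw":0.4,"dp":[0.001,0.001,0.11],"rotation":[0,0,0]},{"jaw":0.6,"dp":[0.001,0.001,0.11],"rotation":[0,0,0]},{"jaw":0.7,"dp":[0.001,0.001,0.11],"rotation":[0,0,0]},{"jaw":0.7,"dp":[0.001,0.001,0.11],"rotation":[0,0,0]},{"jaw":0.7,"dp":[0.001,0.001,0.11],"rotation":[0,0,0]}], "force": 30}}

```text
time: 9.48
ee_pos: [671.3, 211.7, 41.4]
ee_rot: [-3.141, -0.025, -0.003]
contact_force: [-1.3, 0.9, 6.9]
grip_width: 0.441
gripper_force: 29.3
```

```bash
python3 - <<'E'
from h import *
st();print(read_state()["grip_width"]*85);go(424.8,128.9,140,.016)
E
```

```text
9.47 [671.3 211.7  41.4] yaw 0.016 F [-1.3  0.9  6.9] grip 0.441 29.3
37.44664377027177
to (424.8, 128.9, 140) dp [-0.2476  0.0789 -0.0991] rot [-0.001 -0.002 -0.   ]
```

Opening is 37.4, but the rim should give 42. Looking before lifting.

```bash
python3 - <<'E'
from h import *
w=cams.camera("wrist");s=cams.camera("side")
a=w[150:400,180:480]; p=proj(cam("side"),[[670,212,30]])[0].astype(int);print(p)
b=s[p[1]-60:p[1]+40,p[0]-60:p[0]+60]
cv2.imwrite("pics/c5.png",np.hstack([cv2.resize(a,(480,400)),cv2.resize(b,(320,400),interpolation=cv2.INTER_CUBIC)]))
st()
E
```

```text
[265 204]
9.57 [671.3 211.7  41.4] yaw 0.016 F [-0.1  1.2  6. ] grip 0.436 29.3
```

View pics/c5.png

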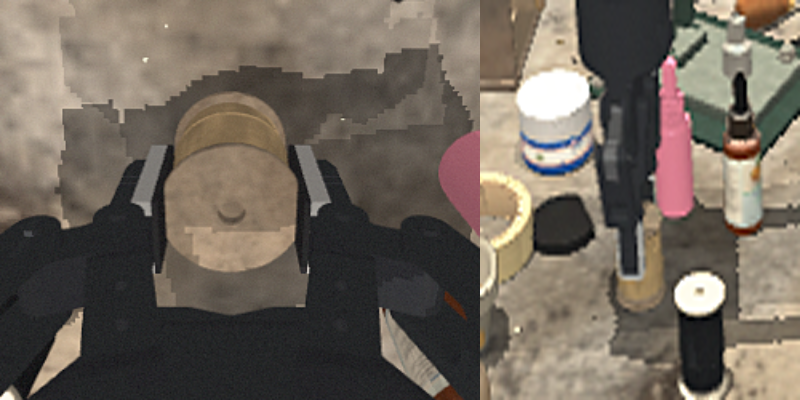

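>>> {"api": "play_rows", "payload": {"steps": [{"jaw":0.7,"dp":[0,0,0],"rotation":[0,0,0]},{"jaw":0.7,"dp":[0,0,-0.01],"rotation":[0,0,0]},{"jaw":0.7,"dp":[0,0,-0.02],"rotation":[0,0,0]},{"jaw":0.7,"dp":[0,0,-0.02],"rotation":[0,0,0]}], "force": 22}}

```text
time: 10.07
ee_pos: [671.3, 211.6, 61.6]
ee_rot: [-3.141, -0.025, -0.003]
contact_force: [-0.5, 0.3, -0.8]
grip_width: 0.437
gripper_force: 29.1
```

```bash
python3 - <<'E'
from h import *
c=cam("wrist");st();s=read_state()["ee_pos"]
w=cams.camera("wrist");sd=cams.camera("side")
for d in (6.6,-40): print(proj(c,[s+[0,0,d]]).round(0))
a=w[150:400,180:480]; p=proj(cam("side"),[[670,212,45]])[0].astype(int)
b=sd[p[1]-60:p[1]+40,p[0]-60:p[0]+60]
cv2.imwrite("pics/c6.png",np.hstack([cv2.resize(a,(480,400)),cv2.resize(b,(320,400),interpolation=cv2.INTER_CUBIC)]))
E
```

```text
10.07 [671.3 211.6  61.6] yaw 0.016 F [-0.5  0.3 -0.8] grip 0.437 29.1
[[323. 279.]]
[[323. 236.]]
```

View pics/c6.png

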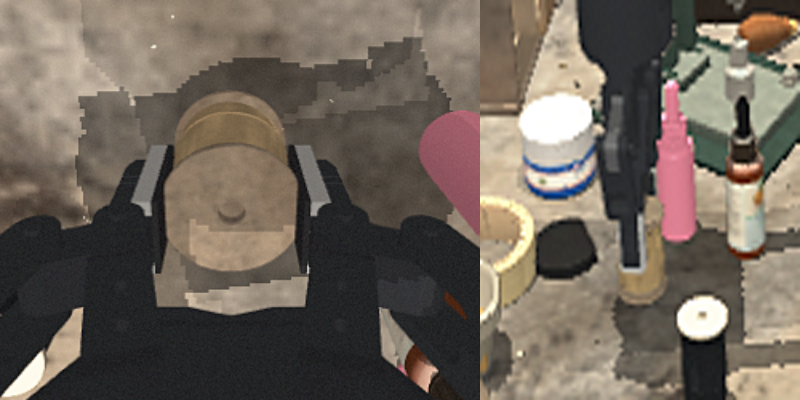

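It hangs straight, and the soft pads simply indent the rim. Its centre is about 1.4 mm behind the TCP in x. Lifting to 170 and carrying to pad_2.

>>> {"api": "play_rows", "payload": {"steps": [{"jaw":0.7,"dp":[0,0,-0.05],"rotation":[0,0,0]},{"jaw":0.7,"dp":[0,0,-0.1],"rotation":[0,0,0]},{"jaw":0.7,"dp":[-0.03,0.01,-0.109],"rotation":[0,0,0]},{"jaw":0.7,"dp":[-0.08,0.025,-0.109],"rotation":[0,0,0]},{"jaw":0.7,"dp":[-0.13,0.041,-0.109],"rotation":[0,0,0]},{"jaw":0.7,"dp":[-0.18,0.057,-0.109],"rotation":[0,0,0]},{"jaw":0.7,"dp":[-0.225,0.072,-0.1],"rotation":[0,0,0]},{"jaw":0.7,"dp":[-0.246,0.078,-0.08],"rotation":[0,0,0]},{"jaw":0.7,"dp":[-0.246,0.078,-0.06],"rotation":[0,0,0]},{"jaw":0.7,"dp":[-0.246,0.078,-0.04],"rotation":[0,0,0]},{"jaw":0.7,"dp":[-0.246,0.078,-0.04],"rotation":[0,0,0]},{"jaw":0.7,"dp":[-0.246,0.078,-0.04],"rotation":[0,0,0]}]}}

```text
time: 11.68
ee_pos: [426.3, 129.7, 100.9]
ee_rot: [-3.141, -0.025, -0.001]
contact_force: [0.4, 0.5, 0.3]
grip_width: 0.437
gripper_force: 29.1
```

```bash
python3 - <<'E'
from h import *
c=cam("wrist");st();s=read_state()["ee_pos"];go(426.2,129.4,56,.016)
E
```

```text
11.68 [426.3 129.7 100.9] yaw 0.016 F [0.4 0.5 0.3] grip 0.437 29.1
to (426.2, 129.4, 56) dp [-0.0001  0.0003  0.0449] rot [-0. -0. -0.]
```

>>> {"api": "play_rows", "payload": {"steps": [{"jaw":0.7,"dp":[0,0,0.02],"rotation":[0,0,0]},{"jaw":0.7,"dp":[0,0,0.038],"rotation":[0,0,0]},{"jaw":0.7,"dp":[0,0,0.0445],"rotation":[0,0,0]},{"jaw":0.7,"dp":[0,0,0.045],"rotation":[0,0,0]},{"jaw":0.7,"dp":[0,0,0.045],"rotation":[0,0,0]},{"jaw":0.7,"dp":[0,0,0.045],"rotation":[0,0,0]},{"jaw":0.52,"dp":[0,0,0.045],"rotation":[0,0,0]},{"jaw":0.46,"dp":[0,0,0.045],"rotation":[0,0,0]},{"jaw":0.4,"dp":[0,0,0.045],"rotation":[0,0,0]},{"jaw":0.37,"dp":[0,0,0.045],"rotation":[0,0,0]},{"jaw":0.37,"dp":[0,0,0.03],"rotation":[0,0,0]},{"jaw":0.37,"dp":[0,0,-0.02],"rotation":[0,0,0]}]}}

```text
time: 13.18
ee_pos: [424.9, 129.5, 120.2]
ee_rot: [3.141, 0.025, -0.006]
contact_force: [1.4, -0.3, 1.1]
grip_width: 0.629
gripper_force: 0.0
```

>>> {"api": "play_rows", "payload": {"steps": [{"jaw":0.3,"dp":[0,0,-0.03],"rotation":[0,0,0]},{"jaw":0,"dp":[0,0,-0.05],"rotation":[0,0,0]},{"jaw":0,"dp":[0,0,-0.05],"rotation":[0,0,0]}]}}

```text
time: 13.55
ee_pos: [426.7, 129.7, 172.4]
ee_rot: [-3.141, -0.025, -0.005]
contact_force: [0.6, 0.5, -0.0]
grip_width: 0.997
gripper_force: 0.0
```

```bash
python3 - <<'E'
from h import *
c=cam("wrist");st();w=cams.camera("wrist");cv2.imwrite("pics/w7.png",w)
h=cv2.cvtColor(w,cv2.COLOR_BGR2HSV)
e=proj(c,[[424.8,128.9,62],[423.6,198.9,41]]);print(e.round(0).tolist())
m=cv2.inRange(h,(8,40,110),(28,140,255))
k=[k for k in cv2.findContours(m,0,2)[0] if cv2.pointPolygonTest(k,tuple(map(float,e[0])),True)>-5]
for q in k:print(cv2.boundingRect(q),cv2.minEnclosingCircle(q))
go(600.5,297,160,.016)
E
```

```text
13.55 [426.7 129.7 172.4] yaw 0.016 F [ 0.6  0.5 -0. ] grip 0.997 0.0
[[324.0, 204.0], [247.0, 196.0]]
(322, 206, 1, 1) ((322.0, 206.0), 9.999999747378752e-05)
(84, 0, 556, 272) ((361.5, 131.5), 307.0806884765625)
to (600.5, 297, 160) dp [ 0.1769 -0.1646  0.0113] rot [-0.    -0.001 -0.   ]
```

View pics/w7.png

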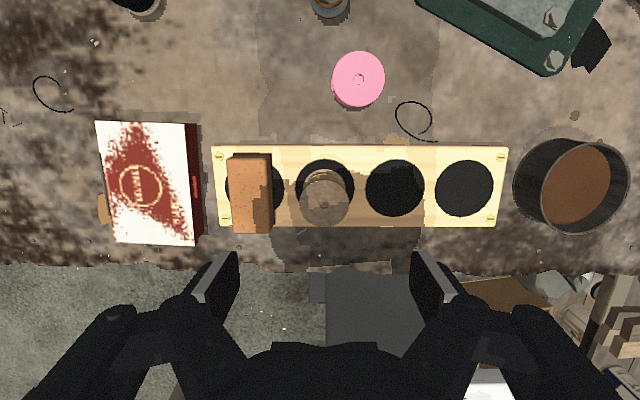

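The pale spool stands upright, its hole at (323,203) against (324,204) expected. Next, the dark spool.

>>> {"api": "play_rows", "payload": {"steps": [{"jaw":0,"dp":[0.04,-0.037,0.005],"rotation":[0,0,0]},{"jaw":0,"dp":[0.08,-0.075,0.011],"rotation":[0,0,0]},{"jaw":0,"dp":[0.12,-0.112,0.011],"rotation":[0,0,0]},{"jaw":0,"dp":[0.16,-0.15,0.011],"rotation":[0,0,0]},{"jaw":0,"dp":[0.177,-0.165,0.011],"rotation":[0,0,0]},{"jaw":0,"dp":[0.177,-0.165,0.011],"rotation":[0,0,0]},{"jaw":0,"dp":[0.177,-0.165,0.011],"rotation":[0,0,0]}]}}

```text
time: 14.48
ee_pos: [599.8, 296.9, 158.5]
ee_rot: [3.141, 0.025, -0.002]
contact_force: [-0.2, -0.7, 0.1]
grip_width: 1.003
gripper_force: 0.0
```

```bash
python3 - <<'E'
from h import *
c=cam("wrist");st();w=cams.camera("wrist");cv2.imwrite("pics/w8.png",w)
h=cv2.cvtColor(w,cv2.COLOR_BGR2HSV)
e=proj(c,[[600.5,296,58]])[0];print(e.round(0))
u,v=map(int,e);roi=w[v-45:v+45,u-45:u+45]
g=cv2.cvtColor(roi,cv2.COLOR_BGR2GRAY);m=(g>150).astype(np.uint8)*255
k=max(cv2.findContours(m,0,2)[0],key=cv2.contourArea)+[u-45,v-45]
p=onz(c,k.reshape(-1,2),58)[:,:2].astype(np.float32);print(cv2.minEnclosingCircle(p),cv2.fitEllipse(p),cv2.boundingRect(k))
cv2.imwrite("pics/c8.png",cv2.resize(w[80:330,170:490],(640,500)))
E
```

```text
14.47 [599.8 296.9 158.5] yaw 0.016 F [-0.2 -0.7  0.1] grip 1.003 0.0
[324. 204.]
((634.1620483398438, 271.57135009765625), 9.230218887329102) ((634.6444091796875, 272.9813232421875), (8.043437004089355, 23.560895919799805), 8.613431930541992) (346, 158, 23, 11)
```

View pics/c8.png

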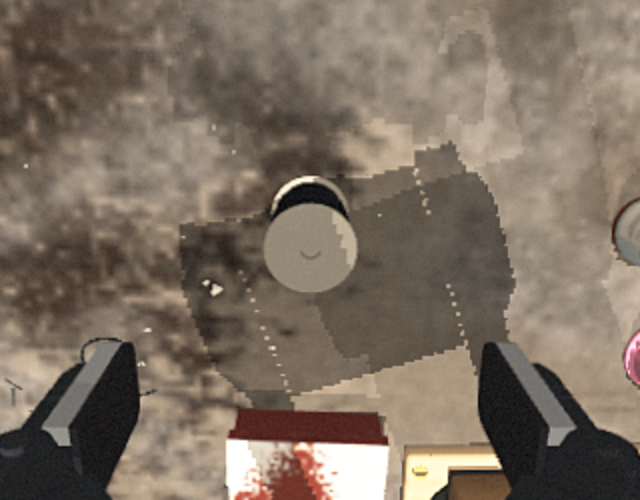

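Dark spool top centre is at (325.5,204), giving world (600.5,295). Descending.

>>> {"api": "play_rows", "payload": {"steps": [{"jaw":0.1,"dp":[0.001,0.002,0.05],"rotation":[0,0,0]},{"jaw":0.1,"dp":[0.001,0.002,0.09],"rotation":[0,0,0]},{"jaw":0.1,"dp":[0.001,0.002,0.108],"rotation":[0,0,0]},{"jaw":0.1,"dp":[0.001,0.002,0.108],"rotation":[0,0,0]},{"jaw":0.1,"dp":[0.001,0.002,0.108],"rotation":[0,0,0]},{"jaw":0.4,"dp":[0.001,0.002,0.108],"rotation":[0,0,0]},{"jaw":0.6,"dp":[0.001,0.002,0.108],"rotation":[0,0,0]},{"jaw":0.72,"dp":[0.001,0.002,0.108],"rotation":[0,0,0]},{"jaw":0.72,"dp":[0.001,0.002,0.108],"rotation":[0,0,0]},{"jaw":0.72,"dp":[0.001,0.002,0.108],"rotation":[0,0,0]}], "force": 25}}

```text
time: 15.78
ee_pos: [601.8, 295.7, 52.1]
ee_rot: [-3.141, -0.025, -0.002]
contact_force: [-0.5, 0.9, 5.7]
grip_width: 0.398
gripper_force: 24.3
```

>>> {"api": "play_rows", "payload": {"steps": [{"jaw":0.72,"dp":[0,0,-0.02],"rotation":[0,0,0]},{"jaw":0.72,"dp":[0,0,-0.06],"rotation":[0,0,0]},{"jaw":0.72,"dp":[0,0,-0.12],"rotation":[0,0,0]},{"jaw":0.72,"dp":[0,0,-0.12],"rotation":[0,0,0]}]}}

```text
time: 16.27
ee_pos: [603.1, 296.1, 178.1]
ee_rot: [-3.138, -0.025, -0.013]
contact_force: [-0.3, -0.2, -0.0]
grip_width: 0.4
gripper_force: 25.0
```

```bash
python3 - <<'E'
from h import *
c=cam("wrist");st();s=read_state()["ee_pos"];w=cams.camera("wrist")
print(proj(c,[s+[0,0,8],s+[0,0,-50]]).round(1).tolist())
cv2.imwrite("pics/c9.png",cv2.resize(w[150:400,180:480],(600,500)))
go(426.1,59.2,120,.016)
E
```

```text
16.27 [603.1 296.1 178.1] yaw 0.016 F [-0.3 -0.2 -0. ] grip 0.4 25.0
[[322.6, 280.6], [323.4, 230.5]]
to (426.1, 59.2, 120) dp [-0.1801  0.2338  0.0537] rot [-0.002 -0.005 -0.   ]
```

View pics/c9.png

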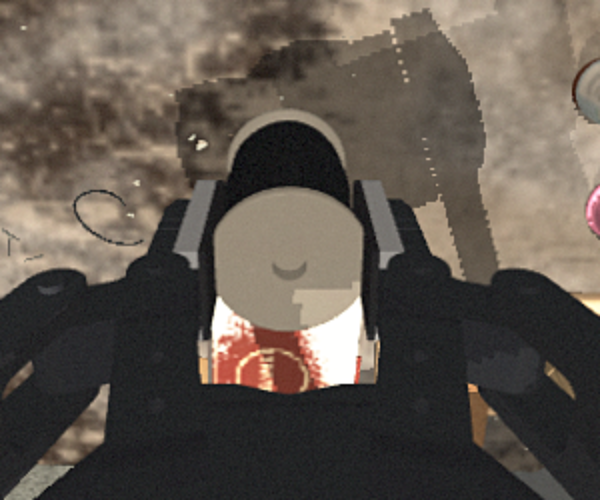

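Held straight, 1.3 mm behind the TCP in x and -0.8 in y. Carrying to pad_3.

>>> {"api": "play_rows", "payload": {"steps": [{"jaw":0.72,"dp":[-0.035,0.046,0],"rotation":[0,0,0]},{"jaw":0.72,"dp":[-0.072,0.093,0],"rotation":[0,0,0]},{"jaw":0.72,"dp":[-0.108,0.14,0],"rotation":[0,0,0]},{"jaw":0.72,"dp":[-0.144,0.187,0],"rotation":[0,0,0]},{"jaw":0.72,"dp":[-0.17,0.222,0],"rotation":[0,0,0]},{"jaw":0.72,"dp":[-0.178,0.233,0.02],"rotation":[0,0,0]},{"jaw":0.72,"dp":[-0.178,0.233,0.05],"rotation":[0,0,0]},{"jaw":0.72,"dp":[-0.178,0.233,0.07],"rotation":[0,0,0]},{"jaw":0.72,"dp":[-0.178,0.233,0.07],"rotation":[0,0,0]},{"jaw":0.72,"dp":[-0.178,0.233,0.07],"rotation":[0,0,0]}]}}

```text
time: 17.58
ee_pos: [427.4, 59.7, 101.9]
ee_rot: [-3.141, -0.025, -0.001]
contact_force: [-0.1, 0.6, -1.0]
grip_width: 0.399
gripper_force: 25.1
```

```bash
python3 - <<'E'
from h import *
st();go(427.4,60,66.7,.016)
E
```

```text
17.57 [427.4  59.7 101.9] yaw 0.016 F [-0.1  0.6 -1. ] grip 0.399 25.1
to (427.4, 60, 66.7) dp [ 0.     -0.0003  0.0352] rot [-0. -0. -0.]
```

>>> {"api": "play_rows", "payload": {"steps": [{"jaw":0.72,"dp":[0,0,0.02],"rotation":[0,0,0]},{"jaw":0.72,"dp":[0,0,0.032],"rotation":[0,0,0]},{"jaw":0.72,"dp":[0,0,0.0355],"rotation":[0,0,0]},{"jaw":0.72,"dp":[0,0,0.0355],"rotation":[0,0,0]},{"jaw":0.72,"dp":[0,0,0.0355],"rotation":[0,0,0]},{"jaw":0.56,"dp":[0,0,0.0355],"rotation":[0,0,0]},{"jaw":0.5,"dp":[0,0,0.0355],"rotation":[0,0,0]},{"jaw":0.44,"dp":[0,0,0.0355],"rotation":[0,0,0]},{"jaw":0.42,"dp":[0,0,0.0355],"rotation":[0,0,0]},{"jaw":0.42,"dp":[0,0,0.02],"rotation":[0,0,0]},{"jaw":0.42,"dp":[0,0,-0.02],"rotation":[0,0,0]},{"jaw":0.42,"dp":[0,0,-0.06],"rotation":[0,0,0]}]}}

```text
time: 19.08
ee_pos: [427.0, 59.6, 163.4]
ee_rot: [-3.141, -0.025, -0.001]
contact_force: [0.2, -0.2, -0.3]
grip_width: 0.575
gripper_force: 0.0
```

>>> {"api": "play_rows", "payload": {"steps": [{"jaw":0,"dp":[0,0,-0.03],"rotation":[0,0,0]},{"jaw":0,"dp":[0,0,-0.03],"rotation":[0,0,0]},{"jaw":0,"dp":[0,0,-0.03],"rotation":[0,0,0]}]}}

```text
time: 19.45
ee_pos: [426.9, 59.6, 191.3]
ee_rot: [-3.141, -0.025, 0.0]
contact_force: [-0.2, 0.4, 0.3]
grip_width: 0.998
gripper_force: 0.0
```

```bash
python3 - <<'E'
from h import *
c=cam("wrist");st();w=cams.camera("wrist");cv2.imwrite("pics/w10.png",w)
e=proj(c,[[426.1,59.2,72],[424.8,128.9,62]]);print(e.round(1).tolist())
u,v=map(int,e[0]);g=cv2.cvtColor(w[v-45:v+45,u-45:u+45],cv2.COLOR_BGR2GRAY);m=(g>90).astype(np.uint8)*255
m=cv2.morphologyEx(m,cv2.MORPH_OPEN,np.ones((7,7)))
for k in cv2.findContours(m,0,2)[0]: print(np.round(cv2.minEnclosingCircle(k+[u-45,v-45])[0]),cv2.contourArea(k))
# pixel row profile
print(g[45,::4].tolist(),g[::4,45].tolist())
go(560,128.5,190,.016)
E
```

```text
19.45 [426.9  59.6 191.3] yaw 0.016 F [-0.2  0.4  0.3] grip 0.998 0.0
[[323.9, 198.8], [246.6, 195.7]]
[322. 186.] 4001.5
[33, 129, 157, 159, 159, 158, 118, 120, 120, 127, 124, 127, 122, 170, 170, 169, 164, 0, 163, 158, 164, 161, 121] [251, 46, 48, 63, 29, 13, 42, 161, 162, 160, 162, 120, 130, 128, 129, 127, 125, 79, 75, 74, 64, 48, 69]
to (560, 128.5, 190) dp [ 0.1343 -0.0668  0.0007] rot [-0.     0.001 -0.   ]
```

>>> {"api": "play_rows", "payload": {"steps": [{"jaw":0,"dp":[0.04,-0.016,0],"rotation":[0,0,0]},{"jaw":0,"dp":[0.085,-0.034,0],"rotation":[0,0,0]},{"jaw":0,"dp":[0.13,-0.052,0],"rotation":[0,0,0]},{"jaw":0,"dp":[0.16,-0.066,0],"rotation":[0,0,0]},{"jaw":0,"dp":[0.167,-0.067,0],"rotation":[0,0,0]},{"jaw":0,"dp":[0.167,-0.067,0],"rotation":[0,0,0]},{"jaw":0,"dp":[0.167,-0.067,0],"rotation":[0,0,0]}]}}

```text
time: 20.38
ee_pos: [592.3, 128.9, 191.3]
ee_rot: [3.141, 0.024, -0.001]
contact_force: [-0.5, -0.1, -0.8]
grip_width: 1.002
gripper_force: 0.0
```

```bash
python3 - <<'E'
from h import *
c=cam("wrist");st();w=cams.camera("wrist");cv2.imwrite("pics/w11.png",w)
print(proj(c,[[593,129,102],[593,129,77],[593,129,0]]).round(1).tolist())
o=cv2.imread("pics/w10.png")[130:250,170:410]
cv2.imwrite("pics/c11.png",np.hstack([cv2.resize(w[130:290,244:404],(500,500)),np.vstack([cv2.resize(o,(300,150)),cv2.resize(o[20:110,104:204],(300,270)),np.zeros((80,300,3),np.uint8)])]))
E
```

```text
20.38 [592.3 128.9 191.3] yaw 0.016 F [-0.5 -0.1 -0.8] grip 1.002 0.0
[[323.2, 208.6], [323.3, 198.8], [323.5, 177.8]]
```

View pics/c11.png

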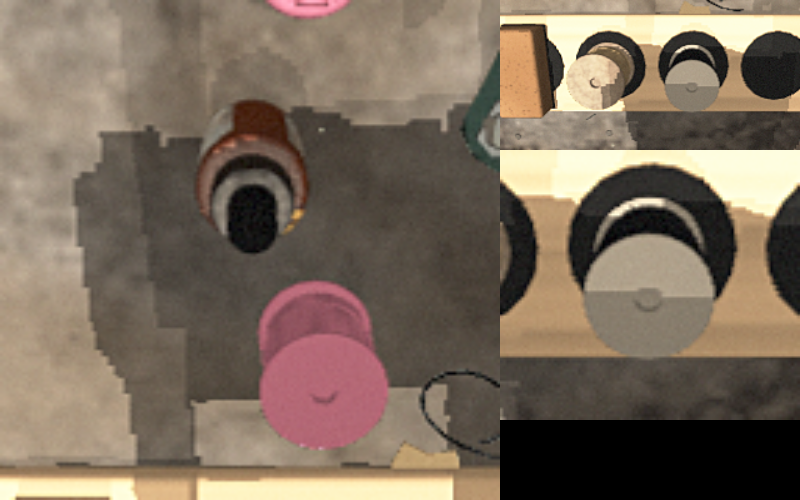

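The dark spool is centred on pad_3, (323.5,198.4) against (323.9,198.8). The brown bottle's teat is at (325,203) and its collar at (325,196), giving about (595,127.8). The pink bottle is out of the fingers' way. Descending to grip height 60.

>>> {"api": "play_rows", "payload": {"steps": [{"jaw":0.15,"dp":[0.003,0.001,0.05],"rotation":[0,0,0]},{"jaw":0.15,"dp":[0.003,0.001,0.09],"rotation":[0,0,0]},{"jaw":0.15,"dp":[0.003,0.001,0.12],"rotation":[0,0,0]},{"jaw":0.15,"dp":[0.003,0.001,0.132],"rotation":[0,0,0]},{"jaw":0.15,"dp":[0.003,0.001,0.132],"rotation":[0,0,0]},{"jaw":0.15,"dp":[0.003,0.001,0.132],"rotation":[0,0,0]},{"jaw":0.4,"dp":[0.003,0.001,0.132],"rotation":[0,0,0]},{"jaw":0.6,"dp":[0.003,0.001,0.132],"rotation":[0,0,0]},{"jaw":0.76,"dp":[0.003,0.001,0.132],"rotation":[0,0,0]},{"jaw":0.76,"dp":[0.003,0.001,0.132],"rotation":[0,0,0]},{"jaw":0.76,"dp":[0.003,0.001,0.132],"rotation":[0,0,0]}], "force": 25}}

```text
time: 21.8
ee_pos: [596.4, 128.4, 59.9]
ee_rot: [-3.141, -0.025, -0.001]
contact_force: [-0.6, 1.2, 5.6]
grip_width: 0.368
gripper_force: 24.6
```

```bash
python3 - <<'E'
from h import *
st();print(read_state()["grip_width"]*85);go(427.3,-10.6,180,.016)
E
```

```text
21.8 [596.4 128.4  59.9] yaw 0.016 F [-0.6  1.2  5.6] grip 0.368 24.6
31.320775899666195
to (427.3, -10.6, 180) dp [-0.1712  0.1363 -0.1203] rot [-0.    -0.001 -0.   ]
```

>>> {"api": "play_rows", "payload": {"steps": [{"jaw":0.76,"dp":[0,0,-0.02],"rotation":[0,0,0]},{"jaw":0.76,"dp":[0,0,-0.06],"rotation":[0,0,0]},{"jaw":0.76,"dp":[0,0,-0.11],"rotation":[0,0,0]},{"jaw":0.76,"dp":[-0.02,0.016,-0.125],"rotation":[0,0,0]},{"jaw":0.76,"dp":[-0.06,0.048,-0.125],"rotation":[0,0,0]},{"jaw":0.76,"dp":[-0.1,0.08,-0.125],"rotation":[0,0,0]},{"jaw":0.76,"dp":[-0.14,0.112,-0.125],"rotation":[0,0,0]},{"jaw":0.76,"dp":[-0.165,0.132,-0.12],"rotation":[0,0,0]},{"jaw":0.76,"dp":[-0.17,0.136,-0.09],"rotation":[0,0,0]},{"jaw":0.76,"dp":[-0.17,0.136,-0.06],"rotation":[0,0,0]},{"jaw":0.76,"dp":[-0.17,0.136,-0.05],"rotation":[0,0,0]},{"jaw":0.76,"dp":[-0.17,0.136,-0.05],"rotation":[0,0,0]}]}}

```text
time: 23.3
ee_pos: [428.3, -10.3, 109.3]
ee_rot: [-3.141, -0.025, 0.001]
contact_force: [0.1, -0.4, 0.5]
grip_width: 0.365
gripper_force: 25.1
```

```bash
python3 - <<'E'
from h import *
c=cam("wrist");st();w=cams.camera("wrist");cv2.imwrite("pics/w12.png",w)
s=read_state()["ee_pos"]
# teat: darkest blob near its expected pixel
e=proj(c,[s+[0,0,40],s+[0,0,17]]);print(e.round(1).tolist())
go(428.5,-10,74.5,.016)
E
```

```text
23.3 [428.3 -10.3 109.3] yaw 0.016 F [ 0.1 -0.4  0.5] grip 0.365 25.1
[[322.4, 332.1], [322.7, 292.7]]
to (428.5, -10, 74.5) dp [-0.0001 -0.0003  0.0354] rot [-0. -0.  0.]
```

>>> {"api": "play_rows", "payload": {"steps": [{"jaw":0.76,"dp":[0,0,0.02],"rotation":[0,0,0]},{"jaw":0.76,"dp":[0,0,0.032],"rotation":[0,0,0]},{"jaw":0.76,"dp":[0,0,0.0355],"rotation":[0,0,0]},{"jaw":0.76,"dp":[0,0,0.0355],"rotation":[0,0,0]},{"jaw":0.76,"dp":[0,0,0.0355],"rotation":[0,0,0]},{"jaw":0.6,"dp":[0,0,0.0355],"rotation":[0,0,0]},{"jaw":0.54,"dp":[0,0,0.0355],"rotation":[0,0,0]},{"jaw":0.48,"dp":[0,0,0.0355],"rotation":[0,0,0]},{"jaw":0.46,"dp":[0,0,0.0355],"rotation":[0,0,0]},{"jaw":0.46,"dp":[0,0,0.02],"rotation":[0,0,0]},{"jaw":0.46,"dp":[0,0,-0.02],"rotation":[0,0,0]},{"jaw":0.46,"dp":[0,0,-0.07],"rotation":[0,0,0]}]}}

```text
time: 24.85
ee_pos: [427.8, -10.3, 181.1]
ee_rot: [-3.141, -0.025, 0.001]
contact_force: [0.6, -0.4, 0.1]
grip_width: 0.539
gripper_force: 0.0
```

>>> {"api": "play_rows", "payload": {"steps": [{"jaw":0.4,"dp":[0,0,-0.05],"rotation":[0,0,0]},{"jaw":0.3,"dp":[-0.03,0.0,-0.08],"rotation":[0,0,0]},{"jaw":0.2,"dp":[-0.05,0.0,-0.08],"rotation":[0,0,0]},{"jaw":0.2,"dp":[-0.05,0.0,-0.08],"rotation":[0,0,0]},{"jaw":0.2,"dp":[-0.05,0.0,-0.08],"rotation":[0,0,0]}]}}

```text
time: 25.48
ee_pos: [378.6, -11.2, 259.6]
ee_rot: [-3.141, -0.025, -0.001]
contact_force: [0.0, 0.1, -0.1]
grip_width: 0.796
gripper_force: 0.0
```

```bash
python3 - <<'E'
from h import *
c=cam("wrist");st();w=cams.camera("wrist");s=cams.camera("side")
print(proj(c,[[427.3,-10.6,114],[427.3,-10.6,91],[427.3,-10.6,14]]).round(1).tolist(),proj(cam("side"),[[427.3,-10.6,14]]))
P=[[423.6,198.9,41],[424.8,128.9,62],[426.1,59.2,72],[427.3,-10.6,116]]
for q in proj(c,P): cv2.drawMarker(w,tuple(int(round(v)) for v in q),(0,255,0),0,7,1)
cv2.imwrite("pics/c13.png",np.vstack([cv2.resize(w[100:270,90:410],(640,340)),cv2.resize(s[110:240,270:470],(400,260),interpolation=cv2.INTER_CUBIC)[:, :].repeat(1,0) if 0 else cv2.copyMakeBorder(cv2.resize(s[110:260,300:440],(240,257),interpolation=cv2.INTER_CUBIC),0,0,200,200,0)]))
E
```

```text
25.48 [378.6 -11.2 259.6] yaw 0.016 F [ 0.   0.1 -0.1] grip 0.796 0.0
[[323.7, 137.8], [323.7, 135.4], [323.8, 129.6]] [[377.8060377  170.00267871]]
```

View pics/c13.png

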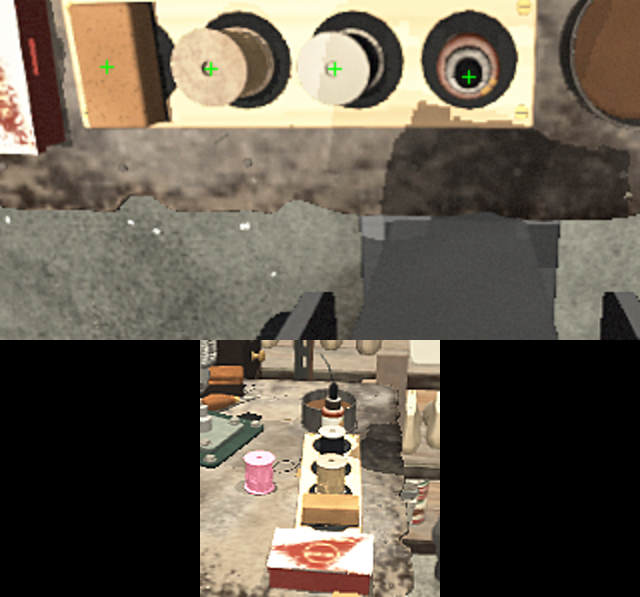

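All four stand upright in the right order, with the markers on their centres to within about 2 mm. The gripper is clear.

```bash
python3 -c "
from h import *
print(workorder.sign_off())"
```

```text
the job is handed in; nothing more can be done
None
```

The block, pale spool, dark spool and dropper bottle stand upright on pads 1 to 4, lowest by the red tin and tallest by the dark tin, each within about 2 mm of its pad centre; nothing is being touched, and the job is handed in at about 25.5 s.

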